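# Shut the chest's drawer, tug the lid, free its catch if caught, hold it open

### The arm

A 6-joint arm with a two-finger parallel gripper is mounted at the origin on the work surface. World frame = base frame: x ahead of the robot, y to its left, z up, the work surface at z = 0. Lengths are in m, angles in degrees, forces in N, time in s.
With the tool pointing down it reaches from about 0.375 to 0.9 m from the base axis. Payload 3.1 kg.
Tool frame: the origin (TCP) lies midway between the tips of the shut fingers; the grasp point (between the pads) lies 19 mm behind it; z points along the fingers, y is the direction in which the jaws open and shut (so a half turn about z gives the same grasp; the last joint's range is limited). The gripper opens to 87 mm and grips with 3 to 60 N. Pads are 19 mm wide; open, the fingers measure 117 mm over their backs; the gripper's body (75 mm by 190 mm) begins 51 mm behind the grasp point.
Start: joints at [63.169, 30.224, 82.088, -0, 67.689, -10.227], TCP at [0.179, 0.599, 0.223] pointing down, gripper open.
Joint ranges: [-176.69, 176.69], [-43.24, 126.21], [12.49, 139.97], [-82, 262], [0, 151.66], [-163.58, 163.58]. Speed limits (degrees/s): [159.86, 159.86, 180, 180, 180, 180].

### API

Orientations are given as a 3x3 rotation matrix whose columns are the frame's x, y, z axes.
In Python, from rig import * gives the robot as it stands. The module is installed in compiled form; this text tells all that it offers.
- The arm moves only by the tool arm_command, never from a script. Its argument "commands" is a list of rows, each an object with "translation": the shift along the tool's x, y, z scaled (see below), a list of three; "dr": the turn, a rotation vector about the tool's x, y, z scaled (see below), a list of three; "jaw": the closure, from 0 (fully open) to 1 (shut). In form: [{"translation": [x, y, z], "dr": [ax, ay, az], "jaw": jaw}, ...]. A call has 1 to 12 rows; each row shifts and turns the commanded pose from where the row before left it, along the tool's axes as they then stand; what a row does not reach is not made up. The controller multiplies each number of a shift by 25 mm and each number of a turn by 6 degrees. A row lasts 1/12 s, in which the tool goes at most 41.7 mm and 7.16 degrees, less where a joint would pass 70% of its speed; a pose out of reach is approached as far as the arm can. A call with a number of a shift or a turn outside -1 to 1 is refused whole. A call with a gripper value outside its range is refused whole. The fingers move at their own pace and stop on an object; the grip force is fixed at half the most. Time passes only in rows, so rows that do not move let the fingers close. It gives the time, the measured TCP pose, the force and the opening at its end, in the units of the state.
- read_state(): the state, without advancing time (a new reading comes with each control period).
- capture(name): name is "scene" or "side" or "wrist"; returns (picture, depth): 480x640x3 uint8, red, green, blue; 480x640 float32, m along the optical axis (not along the pixel's ray), 0 where there is no reading.
- camera_model(name): a dict with "intrinsics" (3x3 intrinsics, pixels), "k1" (the pictures are not rectified: a ray, as slopes to the right and down, at radius r is drawn at 1 + k1 r^2 times it, then the intrinsics apply), "pose" (4x4, takes a point from camera to world coordinates); the wrist camera has in their place "mount" (4x4, takes a point from camera to tool coordinates, whose origin is the TCP and whose axes are the flange's). Camera axes: x right, y down, z forward; pixel columns grow to the right and rows downward; lengths in m; the calibration is good to about 2 mm. A picture is of the moment at which its call begins: read the wrist's pose just before it. camera_model takes no time and is no camera call.
- hand_in(): hands the job in, once; it reports no verdict.
The state is a dict: "time_s": time; "joint_positions": joint angles; "qvel": joint speeds; "tau": joint torques, N m; "position": TCP position; "tcp_rot": TCP orientation; "force": force on the tool from outside, world axes, zero at the start; "moment": the same for the moment, N m; "opening": opening from 0.0 (shut) to 1.0 (fully open).
Only numpy, scipy, OpenCV 4.12 (cv2) and the standard library are available. Lean on these libraries where they do the work, as an engineer would, in place of code of your own. Each camera call takes 0.05 s, during which the arm holds its last target.

### The job

The drawer of the wooden stock chest has just been filled: push it fully home, then tug the lid upward to find out whether it is caught, before sliding the catch knob. If it is caught, slide the catch knob across to its other end, and then (or at once, if the lid came up freely) lift the lid until its front edge is at least 8 cm up, and finish still holding it open there, because it falls shut by itself. Do not knock over or shift the jars and other things standing around.

Things in the scene. Friction and masses are not known exactly. Their poses are not given: they have to be found in the camera images.
- chest: wooden chest fixed to the table, 170 mm deep (x) by 270 mm wide (y), 110 mm tall with its shut lid; origin at table level under its centre; its x axis points from the front (drawer side, toward the robot) to the back (hinge side), y to the left along the front, z up. Front face at x = -85 mm, hinge line at x = +85 mm, z = 100 mm
- drawer (a joint): how far the drawer stands out of the chest's front, m: 0 is fully home, it opens along the chest's -x, up to 0.08; it stays where it is left and takes about 2 N to push
- drawer_handle (a point): middle of the drawer's horizontal bar handle: bar 80 mm long along the chest's y, about 10 mm thick, standing 35 mm off the drawer's front, 52 mm above the table; a tool pointing down can push the bar from the front
- lid (a joint): angle of the lid, rad: 0 shut, grows as it opens upward about the hinge along the chest's back edge, at most 1.2. The lid (170 x 270 x 10 mm, about 0.4 kg) falls shut when let go. While caught it lifts only about 0.04 (6 mm at the handle) and then stops dead; do not force it, 10 N of pull is plenty to tell
- lid_handle (a point): middle of the lid's round bar handle: bar 66 mm long along the chest's y, 10 mm thick, its centre 35 mm above the lid's top, on two posts; it sits 145 mm before the hinge line and 65 mm left of the chest's middle, 145 mm above the table when shut. It can be pinched from above across its thickness and turns in the grip as the lid opens. It moves on an arc about the hinge line
- lid_hinge (a point): middle of the lid's hinge line, at the chest's back edge, 100 mm above the table; the line runs along the chest's y
- catch (a joint): position of the sliding catch on the lid, m: 0 at its right end, 0.030 at its left end (along the chest's +y); it stays where it is left and takes about 2 N to slide. It starts near the right end. It is unmarked: the chest may have its keeper at either end, out of sight inside, so the lid is caught with the knob at one end and free at the other. At the start it may be caught or free; moving the knob of a free lid to the other end catches it
- catch_knob (a point): middle of the catch's upright block knob on the lid's top, right of the handle: 14 mm (chest x) by 16 mm (chest y), standing 32 mm above the lid's top; this point is 17 mm above the lid's top, 50 mm before the chest's middle and (joint at 0) 100 mm right of it. Pinch it from above, or push it sideways
- jar_tall: bystander, to be left alone: tall clear jar of wood pieces, 90 mm across, 168 mm tall, standing on the balance; origin under its centre
- jar_small: bystander, to be left alone: small clear jar, 78 mm across, 93 mm tall, at the chest's right side; origin under its centre
- blue_cap: bystander, to be left alone: loose round bottle cap, 44 mm across, 18 mm tall, left in front of the chest; origin under its centre
- red_tube: bystander, to be left alone: upright tube-shaped can, 40 mm across, 140 mm tall, at the chest's left side; origin under its centre
- oil_lamp: bystander, to be left alone: glass oil lamp, 100 mm across, 170 mm tall; origin under its centre
- plate: bystander, to be left alone: white plate, 200 mm across; origin under its centre
- brush: bystander, to be left alone: small brush lying on the table; origin at its underside

How it is judged (in metres and radians):
On the way, in this order (a step that is already met when the one before it is completed fails the run):
1. the drawer is pushed home (within 5 mm) (value of joint drawer below 0.005 m), for 0.2 s.
2. the lid is tugged up a little or more, by the fingers, with the catch knob not yet slid (value of joint lid above 0.018 rad and value of joint catch below 0.008 m and contact force between the fingers and lid above 0.5 N), for 0.1 s.
At the end, for the whole second after the job is handed in: The lid is held still by the robot's fingers with its front edge about 8 cm up or more (lid angle over 0.48 rad, under 0.1 rad/s, finger force on it over 0.5 N), and the drawer is home within 5 mm (value of joint lid above 0.48 rad and velocity of joint lid between -0.1 and 0.1 rad/s and contact force between the fingers and lid above 0.5 N and value of joint drawer below 0.005 m); the arm keeps its last pose, push and grip.
It fails at once if a jar is shifted by more than 3 cm or knocked over (distance of any of jar_tall, jar_small from where it was at the start of the episode above 0.03 m or angle between any of jar_tall, jar_small's own z axis and vertical above 0.35 rad).
It fails at once if the cap or the tube is shifted by more than 3 cm or knocked over (distance of any of blue_cap, red_tube from where it was at the start of the episode above 0.03 m or angle between any of blue_cap, red_tube's own z axis and vertical above 0.35 rad).
It fails at once if the lamp, plate or brush is shifted by more than 3 cm or knocked over (distance of any of oil_lamp, plate, brush from where it was at the start of the episode above 0.03 m or angle between any of oil_lamp, plate's own z axis and vertical above 0.35 rad).
It also fails if it takes over 72 s, if anything falls off the work surface, if the arm or the gripper's body presses on something with over 40 N, if the wrist force passes 120 N, or if a joint passes its speed limit or range.

## Working session

There is one attempt and no reset: what is moved stays moved. The work goes in short steps, Python scripts to look and compute and a tool call to move; the robot and the scene stay as the last step left them, time stands still between calls to the robot, and variables do not carry over. Pictures are saved under pics/ and viewed, and the job is handed in when it is done.

Besides the shell and the picture viewer there is one more tool, called after "Emit:" in YAML: its name, and indented under it one key for each argument. arm_command: Moves the arm, as the interface text tells. Its arguments: {"type":"object","properties":{"commands":{"type":"array"}},"required":["commands"]}

```bash
mkdir -p pics; cat > h.py <<'E'
from rig import *
import numpy as np, cv2
def save(n,im): cv2.imwrite(f'pics/{n}.png',im[:,:,::-1])
def pts(d,cm,pose,uv):
    K=cm['intrinsics'];k=cm['k1']
    out=[]
    for u,v in uv:
        a=np.array([(u-K[0][2])/K[0][0],(v-K[1][2])/K[1][1]])
        r=a.copy()
        for _ in range(20): r=a/(1+k*(r@r))
        z=d[int(round(v)),int(round(u))]
        out.append((pose@np.array([r[0]*z,r[1]*z,z,1]))[:3])
    return np.array(out)
E
python3 - <<'E'
from h import *
s=read_state(); print(s)
for n in ['scene','side','wrist']:
    im,d=capture(n); save(n+'0',im); np.save(f'{n}_d.npy',d); np.save(f'{n}_i.npy',im); print(n,camera_model(n))
E
```

```text
{'time_s': 0.0, 'joint_positions': array([ 6.31690247e+01,  3.02776219e+01,  8.21540926e+01, -9.70548220e-04,
        6.76893549e+01, -1.02253222e+01]), 'qvel': array([-0.05135273,  0.05109559, -0.01953822, -0.00555968,  0.03826188,
       -0.07057165]), 'tau': array([ 1.17392491e-05, -4.40032017e+01, -1.76598877e+01,  6.32483815e-02,
        5.80995844e-02, -1.48583476e-04]), 'position': array([0.17824372, 0.5983019 , 0.22159878]), 'tcp_rot': array([[-9.58296056e-01,  2.85775762e-01, -9.39765786e-04],
       [ 2.85777081e-01,  9.58294254e-01, -1.89264345e-03],
       [ 3.59700529e-04, -2.08227628e-03, -9.99997767e-01]]), 'force': array([-0.53971535,  0.7717924 , -1.11228325]), 'moment': array([0.05105904, 0.05758299, 0.03224116]), 'opening': 1.0029103898294698}
scene {'intrinsics': array([[619.22342268,   0.        , 326.32867662],
       [  0.        , 619.22342268, 240.21396393],
       [  0.        ,   0.        ,   1.        ]]), 'k1': 0.020521007985873238, 'pose': array([[-0.09494856,  0.65204194, -0.75221412,  1.79583389],
       [ 0.99547886,  0.06023965, -0.07343721,  0.1492
[... 538 characters left out ...]
7.73324990e-01, -6.34009055e-01,
         8.99959389e-01],
       [ 0.00000000e+00,  0.00000000e+00,  0.00000000e+00,
         1.00000000e+00]])}
wrist {'intrinsics': array([[413.78651878,   0.        , 316.12357609],
       [  0.        , 413.78651878, 248.42587422],
       [  0.        ,   0.        ,   1.        ]]), 'k1': -0.05249919979408912, 'mount': array([[ 1.34348761e-04, -9.52664112e-01, -3.04024788e-01,
         8.30188875e-02],
       [ 9.99999961e-01,  5.34134416e-05,  2.74529218e-04,
         8.20548418e-04],
       [-2.45295123e-04, -3.04024813e-01,  9.52664082e-01,
        -1.61571753e-01],
       [ 0.00000000e+00,  0.00000000e+00,  0.00000000e+00,
         1.00000000e+00]])}
```

View pics/scene0.png

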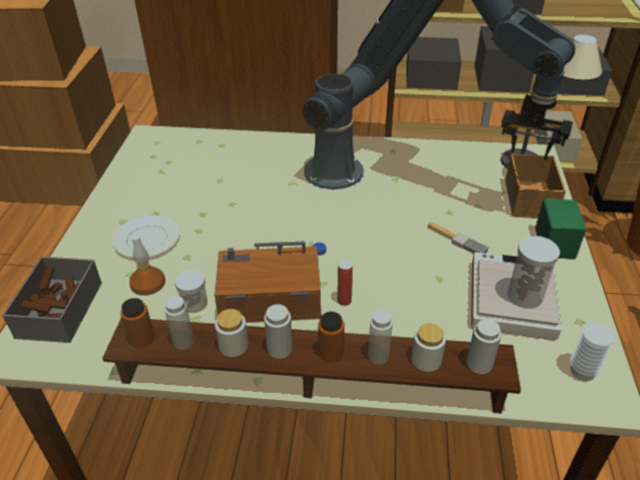

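View pics/side0.png

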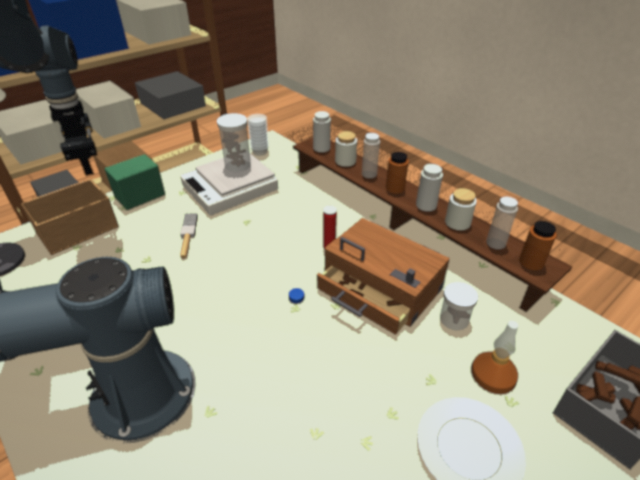

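View pics/wrist0.png

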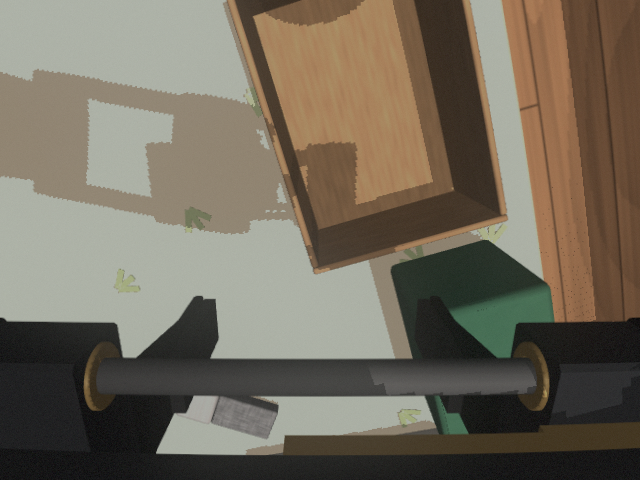

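The chest is at scene (268,283) and side (385,270). Its drawer is open toward the robot, with the cap at side (296,295) and the tube at side (330,228). I'll zoom in to get the pixel positions.

```bash
python3 - <<'E'
from h import *
a=np.load('side_i.npy')[195:335,280:490]; b=np.load('scene_i.npy')[225:325,180:370]
save('side_z',cv2.resize(a,(788,525),interpolation=cv2.INTER_CUBIC)); save('scene_z',cv2.resize(b,(760,400),interpolation=cv2.INTER_CUBIC))
for n in ['side','scene']:
    d=np.load(n+'_d.npy');cm=camera_model(n);im=np.load(n+'_i.npy')
    uv=[(u,v) for v in range(480) for u in range(640)]
    K=cm['intrinsics'];U,V=np.meshgrid(np.arange(640.),np.arange(480.))
    ax=(U-K[0,2])/K[0,0];ay=(V-K[1,2])/K[1,1];rx,ry=ax.copy(),ay.copy()
    for _ in range(15):
        f=1+cm['k1']*(rx**2+ry**2);rx,ry=ax/f,ay/f
    P=np.stack([rx*d,ry*d,d],-1)@cm['pose'][:3,:3].T+cm['pose'][:3,3]; P[d==0]=np.nan
    np.save(n+'_P.npy',P)
    # lid top: z~0.11, orange-brown
    m=(abs(P[...,2]-.11)<.006)&(P[...,0]>.4)&(P[...,0]<.85)&(abs(P[...,1])<.35)
    i=im.astype(int); m&=(i[...,0]-i[...,2]>40)
    m=cv2.morphologyEx(m.astype(np.uint8),cv2.MORPH_OPEN,np.ones((3,3)))
    nn,l,st,_=cv2.connectedComponentsWithStats(m);k=1+np.argmax(st[1:,4]);Q=P[l==k]
    print(n,st[k],np.median(Q[:,2]),cv2.minAreaRect(Q[:,:2].astype(np.float32)*1000), np.array(cv2.boxPoints(cv2.minAreaRect(Q[:,:2].astype(np.float32)*1000))))
    # blue cap / red
    mb=(i[...,2]-i[...,0]>60)&(i[...,2]-i[...,1]>40)&(P[...,2]<.1)&(P[...,0]>.2)&(P[...,0]<.9); print('cap',np.nanmedian(P[mb],0),mb.sum())
    mr=(i[...,0]-i[...,1]>70)&(i[...,1]<50)&(P[...,0]>.4)&(P[...,0]<.8)&(abs(P[...,1])<.4); print('red',np.nanmedian(P[mr],0),mr.sum())
    # elevated bits above lid
    mk=(P[...,2]>.122)&(P[...,2]<.16)&(P[...,0]>.45)&(P[...,0]<.75)&(abs(P[...,1])<.3)&(i.sum(-1)<270)
    nn,l,st,_=cv2.connectedComponentsWithStats(mk.astype(np.uint8))
    for k in range(1,nn):
        if st[k,4]>8:
            Q=P[l==k]; print('dark',st[k],np.median(Q,0).round(4),Q.min(0).round(3),Q.max(0).round(3))
E
```

```text
side [ 325  218  124   79 4456] 0.11043441931593229 ((626.7122192382812, -119.89427185058594), (179.6071014404297, 272.4574279785156), 9.274906158447266) [[ 5.1612653e+02  7.9655647e-02]
 [ 5.6003888e+02 -2.6881577e+02]
 [ 7.3729791e+02 -2.3986819e+02]
 [ 6.9338556e+02  2.9027222e+01]]
cap [ 0.41375498 -0.01062017  0.01751953] 154
red [0.6023447  0.07084546 0.08714222] 247
dark [324 214  12   6  49] [0.6033 0.0718 0.1276] [0.595 0.064 0.122] [0.623 0.091 0.135]
dark [340 238  25  21 112] [ 0.5521 -0.0723  0.1451] [ 0.542 -0.105  0.122] [ 0.562 -0.032  0.152]
dark [405 272  10   8  61] [ 0.5854 -0.2282  0.1325] [ 0.581 -0.233  0.122] [ 0.599 -0.218  0.145]
scene [ 215  247  106   50 3869] 0.10856440286461555 ((631.547119140625, -120.34489440917969), (178.58033752441406, 269.6863708496094), 8.643238067626953) [[ 5.2300659e+02 -4.5175362e-01]
 [ 5.6353540e+02 -2.6707535e+02]
 [ 7.4008765e+02 -2.4023804e+02]
 [ 6.9955884e+02  2.6385559e+01]]
cap [ 0.42116946 -0.00393211  0.01528425] 68
red [0.63692545 0.08979547 0.12758746] 16
dark [277 242  29  10  96] [ 0.5626 -0.0679  0.143 ] [ 0.553 -0.104  0.122] [ 0.572 -0.029  0.153]
dark [228 249   6   9  43] [ 0.5997 -0.2253  0.1356] [ 0.59  -0.232  0.123] [ 0.607 -0.216  0.143]
dark [338 268  14   7  50] [0.636  0.0822 0.128 ] [0.625 0.065 0.122] [0.643 0.1   0.136]
```

View pics/side_z.png

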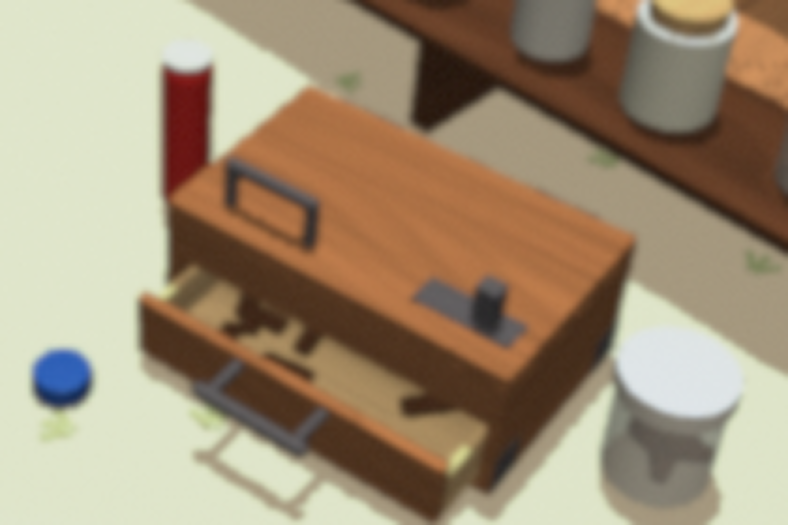

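View pics/scene_z.png

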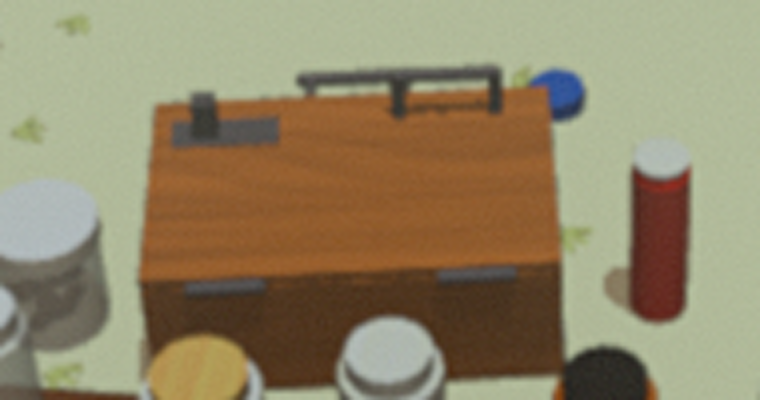

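```bash
python3 - <<'E'
from h import *
c=np.array([.628,-.121]);t=np.deg2rad(9);R=np.array([[np.cos(t),np.sin(t)],[-np.sin(t),np.cos(t)]])
for n in ['side','scene']:
    P=np.load(n+'_P.npy');i=np.load(n+'_i.npy').astype(int)
    C=(P[...,:2]-c)@R.T
    m=(P[...,2]>.035)&(P[...,2]<.07)&(C[...,0]<-.1)&(C[...,0]>-.25)&(abs(C[...,1])<.07)
    dk=m&(i.sum(-1)<330)&(abs(i[...,0]-i[...,2])<25)
    q=np.c_[C[dk],P[dk][:,2]]
    if len(q): print(n,'handle',len(q),np.median(q,0),q.min(0),q.max(0))
    m=(P[...,2]>.03)&(P[...,2]<.1)&(C[...,0]<-.09)&(C[...,0]>-.25)&(abs(C[...,1])<.15)&(i[...,0]-i[...,2]>25)
    q=np.c_[C[m],P[m][:,2]]
    if len(q):print('drawer',len(q),np.percentile(q,[2,10,50,90],axis=0).round(3))
    for k in [(.418,-.007),(.637,.085)]: print('xc',R@(np.array(k)-c))
E
```

```text
side handle 215 [-0.17124093 -0.00075581  0.0554819 ] [-0.17882258 -0.0449423   0.03515727] [-0.1346852   0.05004782  0.06121232]
drawer 1081 [[-0.138 -0.12   0.031]
 [-0.137 -0.112  0.035]
 [-0.135 -0.009  0.051]
 [-0.104  0.107  0.061]]
xc [-0.18958102  0.14544771]
xc [0.04111469 0.20205589]
scene handle 71 [-0.16350661 -0.00980754  0.05347336] [-0.17176331 -0.04541748  0.04475817] [-0.14458042  0.03616787  0.06182885]
drawer 4 [[-0.154 -0.038  0.048]
 [-0.154 -0.038  0.048]
 [-0.152 -0.034  0.05 ]
 [-0.15   0.015  0.052]]
xc [-0.18958102  0.14544771]
xc [0.04111469 0.20205589]
```

Emit:
arm_command:
  commands:
    - {"translation": [0, 0, -0.7], "dr": [0, 0, -0.853], "jaw": 1}
    - {"translation": [0, 0, -0.7], "dr": [0, 0, -0.853], "jaw": 1}
    - {"translation": [0, 0, -0.7], "dr": [0, 0, -0.853], "jaw": 1}
    - {"translation": [0, 0, -0.7], "dr": [0, 0, -0.853], "jaw": 1}
    - {"translation": [0, 0, -0.7], "dr": [0, 0, -0.853], "jaw": 1}
    - {"translation": [-0.6, -1, 0], "dr": [0, 0, 0], "jaw": 1}
    - {"translation": [-0.6, -1, 0], "dr": [0, 0, 0], "jaw": 1}
    - {"translation": [-0.6, -1, 0], "dr": [0, 0, 0], "jaw": 1}
    - {"translation": [-0.6, -1, 0], "dr": [0, 0, 0], "jaw": 1}
    - {"translation": [-0.6, -1, 0], "dr": [0, 0, 0], "jaw": 1}
    - {"translation": [-0.6, -1, 0], "dr": [0, 0, 0], "jaw": 1}
    - {"translation": [-0.6, -1, 0], "dr": [0, 0, 0], "jaw": 1}

```text
time_s: 1.15
position: [0.3101, 0.4411, 0.3098]
tcp_rot: [[-0.988, -0.156, -0.0], [-0.156, 0.988, -0.0], [0.001, -0.0, -1.0]]
force: [1.0, 0.0, -1.1]
opening: 0.172
```

Emit:
arm_command:
  commands:
    - {"translation": [-0.6, -1, 0], "dr": [0, 0, 0], "jaw": 1}
    - {"translation": [-0.6, -1, 0], "dr": [0, 0, 0], "jaw": 1}
    - {"translation": [-0.6, -1, 0], "dr": [0, 0, 0], "jaw": 1}
    - {"translation": [-0.6, -1, 0], "dr": [0, 0, 0], "jaw": 1}
    - {"translation": [-0.6, -1, 0], "dr": [0, 0, 0], "jaw": 1}
    - {"translation": [-0.6, -1, 0], "dr": [0, 0, 0], "jaw": 1}
    - {"translation": [0.1, -1, 0], "dr": [0, 0, 0], "jaw": 1}
    - {"translation": [0.1, -1, 0], "dr": [0, 0, 0], "jaw": 1}
    - {"translation": [0.1, -1, 0], "dr": [0, 0, 0], "jaw": 1}
    - {"translation": [0.1, -1, 0], "dr": [0, 0, 0], "jaw": 1}
    - {"translation": [0.1, -1, 0], "dr": [0, 0, 0], "jaw": 1}
    - {"translation": [0.1, -1, 0], "dr": [0, 0, 0], "jaw": 1}

```text
time_s: 2.15
position: [0.4302, 0.1567, 0.3098]
tcp_rot: [[-0.988, -0.156, -0.001], [-0.156, 0.988, -0.0], [0.001, -0.0, -1.0]]
force: [0.6, -0.3, -0.0]
opening: 0.002
```

```bash
cat > st.py <<'E'
from h import *
c=np.array([.628,-.121]);t=np.deg2rad(9);R=np.array([[np.cos(t),np.sin(t)],[-np.sin(t),np.cos(t)]])
def st():
    s=read_state();p=s['position'];Rt=s['tcp_rot']
    print('t',s['time_s'],'p',p.round(4),'chest',(R@(p[:2]-c)).round(4),'yaw',np.degrees(np.arctan2(Rt[1,0],Rt[0,0])).round(2),'tilt',Rt[:,2].round(3),'F',s['force'].round(2),'op',round(s['opening'],3),'q',s['joint_positions'].round(1))
    return s
if __name__=='__main__': st()
E
python3 st.py
```

```text
t 2.15 p [0.4302 0.1567 0.3098] chest [-0.152   0.3052] yaw -171.01 tilt [-0.001 -0.    -1.   ] F [ 0.57 -0.25 -0.03] op 0.002 q [  6.   10.9  98.2  -0.   70.9 -93. ]
```

Emit:
arm_command:
  commands:
    - {"translation": [0.2, -1, 0], "dr": [0, 0, 0], "jaw": 1}
    - {"translation": [0.2, -1, 0], "dr": [0, 0, 0], "jaw": 1}
    - {"translation": [0.2, -1, 0], "dr": [0, 0, 0], "jaw": 1}
    - {"translation": [0.2, -1, 0], "dr": [0, 0, 0], "jaw": 1}
    - {"translation": [0.2, -1, 0], "dr": [0, 0, 0], "jaw": 1}
    - {"translation": [0.2, -1, 0], "dr": [0, 0, 0], "jaw": 1}
    - {"translation": [0.2, -1, 0], "dr": [0, 0, 0], "jaw": 1}
    - {"translation": [0.2, -1, 0], "dr": [0, 0, 0], "jaw": 1}
    - {"translation": [0.2, -1, 0], "dr": [0, 0, 0], "jaw": 1}
    - {"translation": [0.2, -1, 0.4], "dr": [0, 0, 0], "jaw": 1}
    - {"translation": [0.1, -1, 0.4], "dr": [0, 0, 0], "jaw": 1}
    - {"translation": [0, -1, 0.4], "dr": [0, 0, 0], "jaw": 1}

```text
time_s: 3.15
position: [0.4249, -0.1477, 0.2797]
tcp_rot: [[-0.988, -0.156, -0.0], [-0.156, 0.988, 0.0], [0.0, 0.0, -1.0]]
force: [0.9, 0.6, 0.0]
opening: 0.005
```

Emit:
arm_command:
  commands:
    - {"translation": [0, -0.2, 1], "dr": [0, 0, 0], "jaw": 1}
    - {"translation": [0, 0, 1], "dr": [0, 0, 0], "jaw": 1}
    - {"translation": [0, 0, 1], "dr": [0, 0, 0], "jaw": 1}
    - {"translation": [0, 0, 1], "dr": [0, 0, 0], "jaw": 1}
    - {"translation": [0, 0, 1], "dr": [0, 0, 0], "jaw": 1}

```text
time_s: 3.57
position: [0.4262, -0.1517, 0.154]
tcp_rot: [[-0.988, -0.156, 0.0], [-0.156, 0.988, -0.0], [-0.0, -0.0, -1.0]]
force: [0.3, 0.5, -0.6]
opening: 0.005
```

```bash
python3 - <<'E'
from st import *
st()
im,d=capture('wrist');save('w1',im);im,d=capture('side');save('s1',im[180:360,250:490].repeat(3,0).repeat(3,1))
E
```

```text
t 3.5667 p [ 0.4262 -0.1517  0.154 ] chest [-0.2041  0.0013] yaw -171.04 tilt [ 0. -0. -1.] F [ 0.34  0.51 -0.63] op 0.005 q [ -33.8   23.6  110.3    0.    46.1 -132.8]
```

View pics/s1.png

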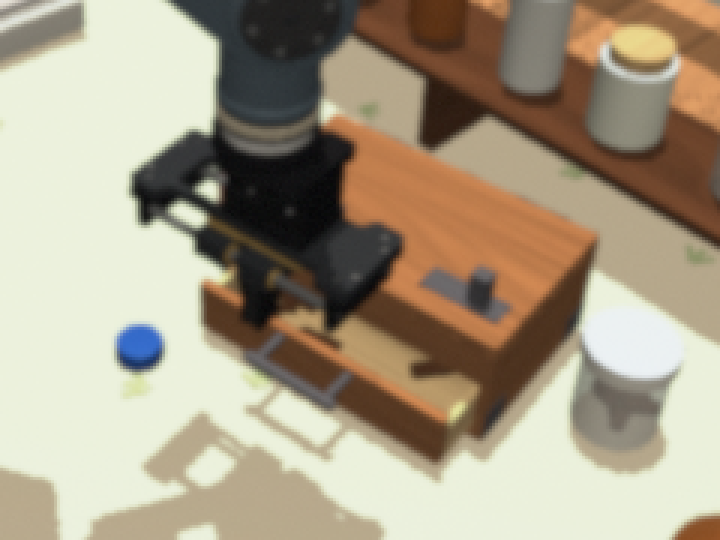

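Emit:
arm_command:
  commands:
    - {"translation": [0, 0, 1], "dr": [0, 0, 0], "jaw": 1}
    - {"translation": [0, 0, 1], "dr": [0, 0, 0], "jaw": 1}
    - {"translation": [0, 0, 1], "dr": [0, 0, 0], "jaw": 1}
    - {"translation": [0, 0, 1], "dr": [0, 0, 0], "jaw": 1}
    - {"translation": [0, 0, 0.4], "dr": [0, 0, 0], "jaw": 1}
    - {"translation": [0, 0, 0], "dr": [0, 0, 0], "jaw": 1}

```text
time_s: 4.17
position: [0.4261, -0.1514, 0.0441]
tcp_rot: [[-0.988, -0.156, -0.002], [-0.156, 0.988, 0.001], [0.002, 0.002, -1.0]]
force: [0.3, -0.7, 0.5]
opening: 0.007
```

Emit:
arm_command:
  commands:
    - {"translation": [-0.3, 0, 0], "dr": [0, 0, 0], "jaw": 1}
    - {"translation": [-0.3, 0, 0], "dr": [0, 0, 0], "jaw": 1}
    - {"translation": [-0.3, 0, 0], "dr": [0, 0, 0], "jaw": 1}
    - {"translation": [-0.3, 0, 0], "dr": [0, 0, 0], "jaw": 1}
    - {"translation": [-0.3, 0, 0], "dr": [0, 0, 0], "jaw": 1}

```text
time_s: 4.58
position: [0.4648, -0.1459, 0.0461]
tcp_rot: [[-0.988, -0.157, 0.002], [-0.157, 0.988, -0.001], [-0.001, -0.002, -1.0]]
force: [-1.8, -0.3, 1.4]
opening: 0.005
```

```bash
python3 - <<'E'
from st import *
st()
im,d=capture('side');save('s2',im[180:360,250:490].repeat(3,0).repeat(3,1))
E
```

```text
t 4.5833 p [ 0.4648 -0.1459  0.0461] chest [-0.1651  0.0009] yaw -170.98 tilt [ 0.002 -0.001 -1.   ] F [-1.83 -0.28  1.41] op 0.005 q [ -30.6   37.3  109.7   -0.    32.9 -129.6]
```

View pics/s2.png

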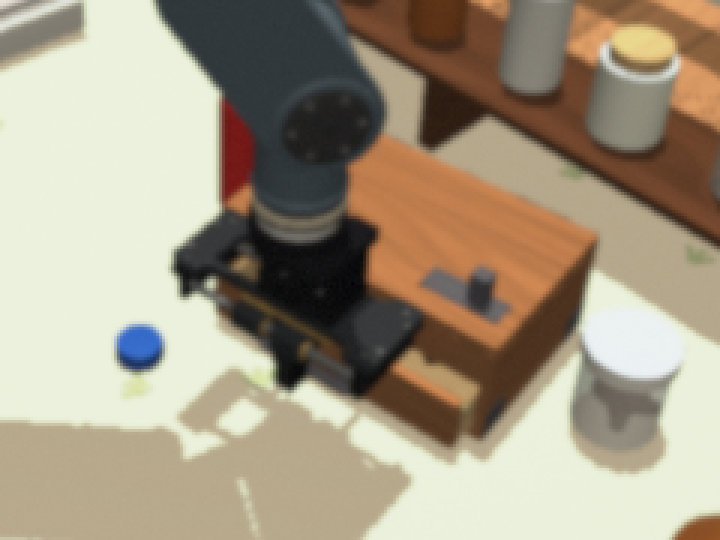

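Emit:
arm_command:
  commands:
    - {"translation": [-0.3, 0, 0], "dr": [0, 0, 0], "jaw": 1}
    - {"translation": [-0.3, 0, 0], "dr": [0, 0, 0], "jaw": 1}
    - {"translation": [-0.3, 0, 0], "dr": [0, 0, 0], "jaw": 1}
    - {"translation": [-0.1, 0, 0], "dr": [0, 0, 0], "jaw": 1}
    - {"translation": [0, 0, 0], "dr": [0, 0, 0], "jaw": 1}

```text
time_s: 5.05
position: [0.4894, -0.1418, 0.045]
tcp_rot: [[-0.988, -0.157, 0.002], [-0.157, 0.988, -0.001], [-0.002, -0.001, -1.0]]
force: [0.3, -0.5, -0.7]
opening: 0.006
```

Emit:
arm_command:
  commands:
    - {"translation": [-0.1, 0, 0], "dr": [0, 0, 0], "jaw": 1}
    - {"translation": [-0.1, 0, 0], "dr": [0, 0, 0], "jaw": 1}
    - {"translation": [-0.1, 0, 0], "dr": [0, 0, 0], "jaw": 1}

```text
time_s: 5.3
position: [0.4923, -0.1407, 0.0448]
tcp_rot: [[-0.987, -0.159, -0.007], [-0.159, 0.987, 0.001], [0.007, 0.002, -1.0]]
force: [-12.9, -9.1, 6.8]
opening: 0.006
```

```bash
python3 st.py
```

```text
t 5.3 p [ 0.4923 -0.1407  0.0448] chest [-0.1371  0.0018] yaw -170.87 tilt [-0.007  0.001 -1.   ] F [-12.89  -9.13   6.77] op 0.006 q [ -28.4   38.4  105.8   -0.3   36.2 -127.3]
```

Emit:
arm_command:
  commands:
    - {"translation": [0, 0, 0], "dr": [0, 0, 0], "jaw": 1}
    - {"translation": [0, 0, 0], "dr": [0, 0, 0], "jaw": 1}
    - {"translation": [0, 0, 0], "dr": [0, 0, 0], "jaw": 1}

```text
time_s: 5.55
position: [0.4922, -0.1408, 0.0448]
tcp_rot: [[-0.988, -0.157, -0.007], [-0.157, 0.988, 0.001], [0.007, 0.002, -1.0]]
force: [-8.4, -4.6, 4.0]
opening: 0.004
```

```bash
python3 - <<'E'
from st import *
st()
im,d=capture('side');save('s3',im[180:360,250:490].repeat(3,0).repeat(3,1))
E
```

```text
t 5.55 p [ 0.4922 -0.1408  0.0448] chest [-0.1373  0.0017] yaw -170.94 tilt [-0.007  0.001 -1.   ] F [-8.37 -4.65  4.01] op 0.004 q [ -28.4   38.4  105.8   -0.2   36.1 -127.3]
```

View pics/s3.png

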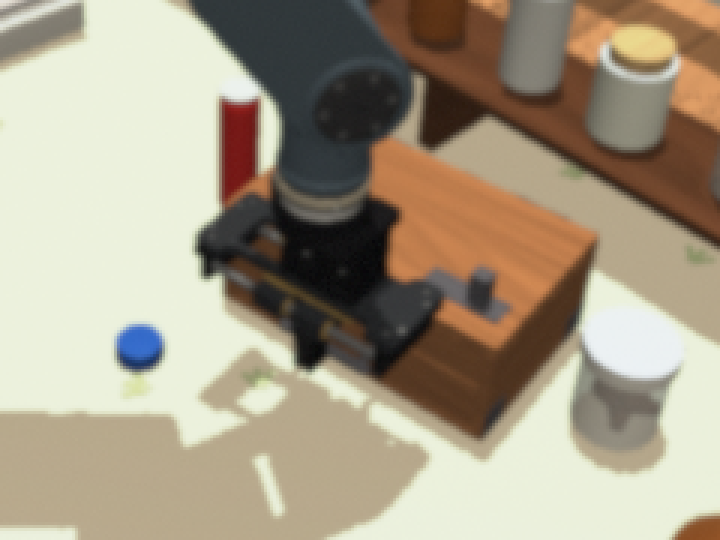

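Emit:
arm_command:
  commands:
    - {"translation": [0.4, 0, 0], "dr": [0, 0, 0], "jaw": 1}
    - {"translation": [0.8, 0, 0], "dr": [0, 0, 0], "jaw": 1}
    - {"translation": [0.5, 0, 0], "dr": [0, 0, 0], "jaw": 0.8}
    - {"translation": [0, 0, -1], "dr": [0, 0, 0], "jaw": 0.8}
    - {"translation": [0, 0, -1], "dr": [0, 0, 0], "jaw": 0.8}
    - {"translation": [0, 0, -1], "dr": [0, 0, 0], "jaw": 0.8}
    - {"translation": [0, 0, -1], "dr": [0, 0, 0], "jaw": 0.5}
    - {"translation": [0, 0, -1], "dr": [0, 0, 0], "jaw": 0.5}
    - {"translation": [0, 0, -1], "dr": [0, 0, 0], "jaw": 0.5}
    - {"translation": [0, 0, -1], "dr": [0, 0, 0], "jaw": 0.5}
    - {"translation": [0, 0, -1], "dr": [0, 0, 0], "jaw": 0.5}
    - {"translation": [0, 0, -0.5], "dr": [0, 0, 0], "jaw": 0.5}

```text
time_s: 6.6
position: [0.4547, -0.1478, 0.2605]
tcp_rot: [[-0.988, -0.156, 0.005], [-0.156, 0.988, -0.002], [-0.005, -0.003, -1.0]]
force: [0.3, -0.3, 1.0]
opening: 0.485
```

Emit:
arm_command:
  commands:
    - {"translation": [0, 0, 0], "dr": [0, 0, 1], "jaw": 0.5}
    - {"translation": [0, 0, 0], "dr": [0, 0, 1], "jaw": 0.5}
    - {"translation": [0, 0, 0], "dr": [0, 0, 1], "jaw": 0.5}
    - {"translation": [0, 0, 0], "dr": [0, 0, 1], "jaw": 0.5}
    - {"translation": [0, 0, 0], "dr": [0, 0, 1], "jaw": 0.5}
    - {"translation": [0, 0, 0], "dr": [0, 0, 1], "jaw": 0.5}
    - {"translation": [0, 0, 0], "dr": [0, 0, 1], "jaw": 0.5}
    - {"translation": [0, 0, 0], "dr": [0, 0, 1], "jaw": 0.5}
    - {"translation": [0, 0, 0], "dr": [0, 0, 1], "jaw": 0.5}
    - {"translation": [0, 0, 0], "dr": [0, 0, 1], "jaw": 0.5}
    - {"translation": [0, 0, 0], "dr": [0, 0, 1], "jaw": 0.5}
    - {"translation": [0, 0, 0], "dr": [0, 0, 1], "jaw": 0.5}

```text
time_s: 7.6
position: [0.4534, -0.1471, 0.2574]
tcp_rot: [[-0.449, 0.894, 0.001], [0.894, 0.449, 0.0], [-0.0, 0.001, -1.0]]
force: [-0.3, 0.0, -0.1]
opening: 0.501
```

Emit:
arm_command:
  commands:
    - {"translation": [0, 0, 0], "dr": [0, 0, 1], "jaw": 0.5}
    - {"translation": [0, 0, 0], "dr": [0, 0, 1], "jaw": 0.5}
    - {"translation": [0, 0, 0], "dr": [0, 0, 1], "jaw": 0.5}
    - {"translation": [0, 0, 0], "dr": [0, 0, 0], "jaw": 0.5}

```text
time_s: 7.93
position: [0.4534, -0.1471, 0.2574]
tcp_rot: [[-0.154, 0.988, 0.001], [0.988, 0.154, 0.0], [0.0, 0.001, -1.0]]
force: [0.1, 0.3, -0.3]
opening: 0.499
```

```bash
python3 - <<'E'
from st import *
s=st()
im,d=capture('wrist');save('w2',im);np.save('w2d.npy',d);np.save('w2i.npy',im);np.savez('w2s.npz',p=s['position'],R=s['tcp_rot'])
im,d=capture('side');save('s4',im[180:360,250:490].repeat(3,0).repeat(3,1))
E
```

```text
t 7.9333 p [ 0.4534 -0.1471  0.2574] chest [-0.1765  0.0015] yaw 98.87 tilt [ 0.001  0.    -1.   ] F [ 0.11  0.26 -0.31] op 0.499 q [-31.5  16.1 100.3   0.   63.6 -40.4]
```

View pics/s4.png

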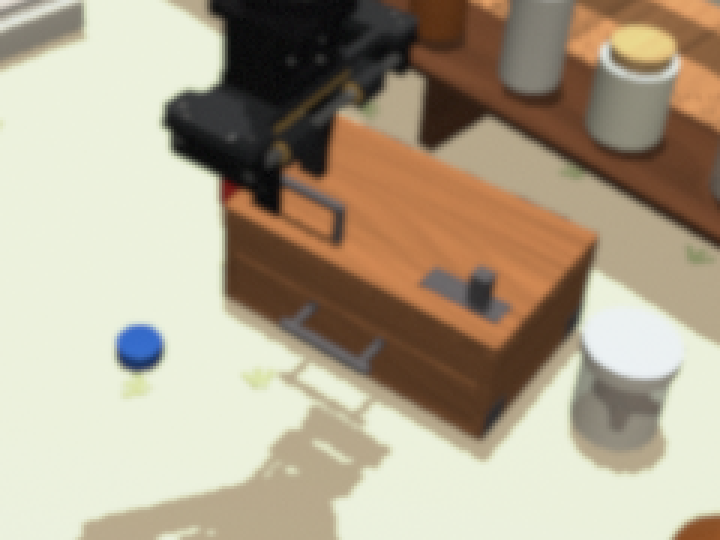

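View pics/w2.png

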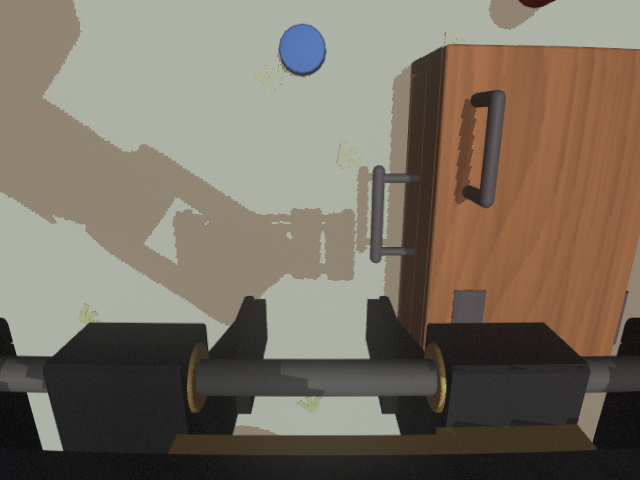

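```bash
python3 - <<'E'
from st import *
z=np.load('w2s.npz');d=np.load('w2d.npy');i=np.load('w2i.npy').astype(int)
cm=camera_model('wrist');T=np.eye(4);T[:3,:3]=z['R'];T[:3,3]=z['p'];pose=T@cm['mount']
uv=[(u,v) for v in range(60,240) for u in range(440,530)]
P=pts(d,cm,pose,uv); col=np.array([i[v,u] for u,v in uv])
m=(P[:,2]>.138)&(P[:,2]<.158)
Q=P[m];C=(Q[:,:2]-c)@R.T
print(m.sum(),np.median(Q,0),C.min(0),C.max(0),np.median(Q[:,2]),Q[:,2].max())
A=np.polyfit(C[:,1],C[:,0],1);print('bar slope deg',np.degrees(np.arctan(A[0])),'mid world',(Q.min(0)+Q.max(0))/2, 'chest mid',np.median(C,0),(C.min(0)+C.max(0))/2)
# pixel-ray at bar top z~.150: midline
uv=[(u,v) for v in range(30,320,6) for u in range(400,640,6)]
P=pts(d,cm,pose,uv);m=abs(P[:,2]-.11)<.006;print('lid z',np.median(P[m][:,2]))
# lid front edge
for v in [80,150,220,280]:
    rr=[(u,v) for u in range(400,470)];p=pts(d,cm,pose,rr);k=np.argmax((p[:,2]>.105));print(v,rr[k],R@(p[k,:2]-c),p[k,2])
E
```

```text
1914 [ 0.55667697 -0.06344137  0.14832543] [-0.06586583  0.0276712 ] [-0.05499306  0.10311929] 0.1483254317528234 0.15139166578951663
bar slope deg -0.250796140867723 mid world [ 0.55793945 -0.06585454  0.14469734] chest mid [-0.06206891  0.06800339] [-0.06042945  0.06539524]
lid z 0.10993330631932924
80 (442, 80) [-0.08501901  0.11173167] 0.10530376252930507
150 (438, 150) [-0.08466894  0.06275212] 0.10725366822258359
220 (432, 220) [-0.0846881   0.00922707] 0.10633647317423461
280 (427, 280) [-0.0847243  -0.04092855] 0.10673279184407353
```

Emit:
arm_command:
  commands:
    - {"translation": [0.5, 0.93, 0], "dr": [0, 0, 0], "jaw": 0.5}
    - {"translation": [0.51, 0.93, 0], "dr": [0, 0, 0], "jaw": 0.5}
    - {"translation": [0.51, 0.93, 0], "dr": [0, 0, 0], "jaw": 0.5}
    - {"translation": [0.51, 0.93, 0], "dr": [0, 0, 0], "jaw": 0.5}
    - {"translation": [0.51, 0.92, 0], "dr": [0, 0, 0], "jaw": 0.5}
    - {"translation": [0, 0, 1], "dr": [0, 0, 0], "jaw": 0.5}
    - {"translation": [0, 0, 1], "dr": [0, 0, 0], "jaw": 0.5}
    - {"translation": [0, 0, 0.8], "dr": [0, 0, 0], "jaw": 0.5}
    - {"translation": [0, 0, 0], "dr": [0, 0, 0], "jaw": 0.5}

```text
time_s: 8.78
position: [0.5552, -0.0653, 0.1835]
tcp_rot: [[-0.159, 0.987, -0.008], [0.987, 0.159, 0.003], [0.004, -0.008, -1.0]]
force: [0.4, 0.7, -1.3]
opening: 0.5
```

```bash
python3 - <<'E'
from st import *
s=st()
im,d=capture('wrist');save('w3',im)
E
```

```text
t 8.7833 p [ 0.5552 -0.0653  0.1835] chest [-0.0632  0.0664] yaw 99.12 tilt [-0.008  0.003 -1.   ] F [ 0.44  0.73 -1.29] op 0.5 q [-18.2  28.2  93.6   0.   58.7 -27.3]
```

View pics/w3.png

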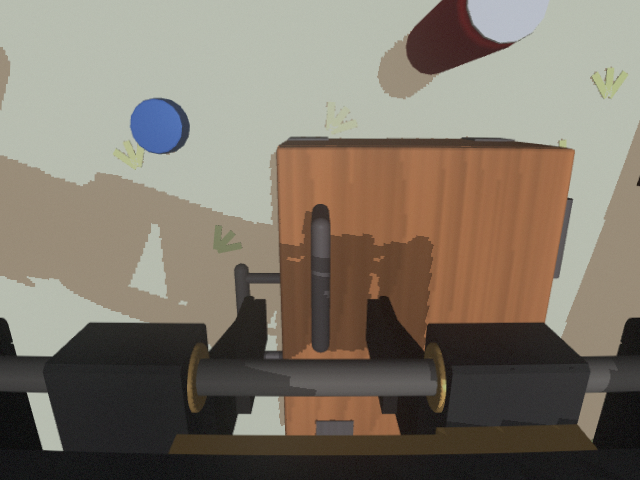

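The bar, at wrist (320,205–345), lies between the fingers and is centred. I'll descend 53 mm and close.

Emit:
arm_command:
  commands:
    - {"translation": [0, 0.1, 0.8], "dr": [0, 0, 0], "jaw": 0.5}
    - {"translation": [0, 0, 0.8], "dr": [0, 0, 0], "jaw": 0.5}
    - {"translation": [0, 0, 0.54], "dr": [0, 0, 0], "jaw": 0.5}
    - {"translation": [0, 0, 0], "dr": [0, 0, 0], "jaw": 0.5}
    - {"translation": [0, 0, 0], "dr": [0, 0, 0], "jaw": 1}
    - {"translation": [0, 0, 0], "dr": [0, 0, 0], "jaw": 1}
    - {"translation": [0, 0, 0], "dr": [0, 0, 0], "jaw": 1}
    - {"translation": [0, 0, 0], "dr": [0, 0, 0], "jaw": 1}
    - {"translation": [0, 0, 0], "dr": [0, 0, 0], "jaw": 1}
    - {"translation": [0, 0, 0], "dr": [0, 0, 0], "jaw": 1}

```text
time_s: 9.67
position: [0.5583, -0.0664, 0.1346]
tcp_rot: [[-0.158, 0.987, -0.006], [0.987, 0.158, -0.001], [-0.0, -0.006, -1.0]]
force: [-10.3, -3.7, 8.4]
opening: 0.134
```

```bash
python3 - <<'E'
from st import *
s=st()
im,d=capture('wrist');save('w4',im)
E
```

```text
t 9.6667 p [ 0.5583 -0.0664  0.1346] chest [-0.0604  0.0648] yaw 99.09 tilt [-0.006 -0.001 -1.   ] F [-10.32  -3.68   8.38] op 0.134 q [-18.1  32.3  95.7  -0.2  52.3 -27.1]
```

View pics/w4.png

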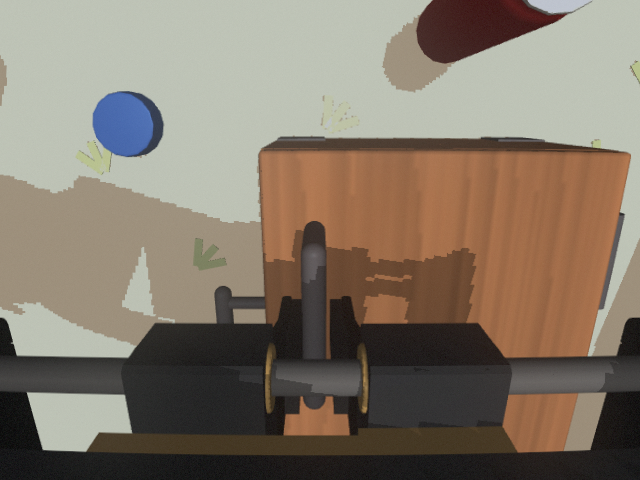

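Emit:
arm_command:
  commands:
    - {"translation": [0, 0, -0.12], "dr": [0, 0, 0], "jaw": 1}
    - {"translation": [0, 0, -0.12], "dr": [0, 0, 0], "jaw": 1}
    - {"translation": [0, 0, -0.06], "dr": [0, 0, 0], "jaw": 1}
    - {"translation": [0, 0, 0], "dr": [0, 0, 0], "jaw": 1}

```text
time_s: 10.05
position: [0.5593, -0.0662, 0.1409]
tcp_rot: [[-0.157, 0.988, -0.003], [0.988, 0.157, -0.0], [0.0, -0.003, -1.0]]
force: [-4.1, -3.2, -4.8]
opening: 0.103
```

Emit:
arm_command:
  commands:
    - {"translation": [0, 0, -0.05], "dr": [0, 0, 0], "jaw": 1}
    - {"translation": [0, 0, -0.05], "dr": [0, 0, 0], "jaw": 1}
    - {"translation": [0, 0, 0], "dr": [0, 0, 0], "jaw": 1}

```text
time_s: 10.3
position: [0.5594, -0.0662, 0.1415]
tcp_rot: [[-0.156, 0.988, -0.004], [0.988, 0.156, 0.0], [0.001, -0.004, -1.0]]
force: [-0.3, -6.2, -20.8]
opening: 0.101
```

Emit:
arm_command:
  commands:
    - {"translation": [0, 0, 0.05], "dr": [0, 0, 0], "jaw": 1}
    - {"translation": [0, 0, 0], "dr": [0, 0, 0], "jaw": 1}

```text
time_s: 10.47
position: [0.5594, -0.0662, 0.1413]
tcp_rot: [[-0.156, 0.988, -0.004], [0.988, 0.156, 0.0], [0.001, -0.004, -1.0]]
force: [-1.7, -4.5, -14.7]
opening: 0.102
```

```bash
cat > lid.py <<'E'
from st import *
def lid():
    s=st(); im,d=capture('wrist'); cm=camera_model('wrist');T=np.eye(4);T[:3,:3]=s['tcp_rot'];T[:3,3]=s['position'];pose=T@cm['mount']
    uv=[(u,v) for v in range(40,320,5) for u in range(200,638,5) if d[v,u]>0]
    P=pts(d,cm,pose,uv);C=(P[:,:2]-c)@R.T
    col=np.array([im[v,u] for u,v in uv]).astype(int)
    m=(C[:,0]>-.07)&(C[:,0]<.08)&(C[:,1]>-.13)&(C[:,1]<.13)&(col[:,0]-col[:,2]>35)&(P[:,2]>.09)&(P[:,2]<.30)
    x,z=C[m,0],P[m,2]
    for _ in range(3):
        k=np.polyfit(x,z,1);r=abs(z-np.polyval(k,x));g=r<max(.002,2*np.median(r));x,z=x[g],z[g]
    print('lid angle',-np.arctan(k[0]),'z at front',np.polyval(k,-.085),'n',len(x))
    return im
if __name__=='__main__':
    import sys; save(sys.argv[1],lid())
E
python3 lid.py w5
```

```text
t 10.4667 p [ 0.5594 -0.0662  0.1413] chest [-0.0592  0.0649] yaw 99.0 tilt [-0.004  0.    -1.   ] F [ -1.66  -4.51 -14.73] op 0.102 q [-18.1  31.8  95.3  -0.1  53.1 -27. ]
lid angle 0.043391477914718236 z at front 0.11733534368006503 n 1749
```

View pics/w5.png

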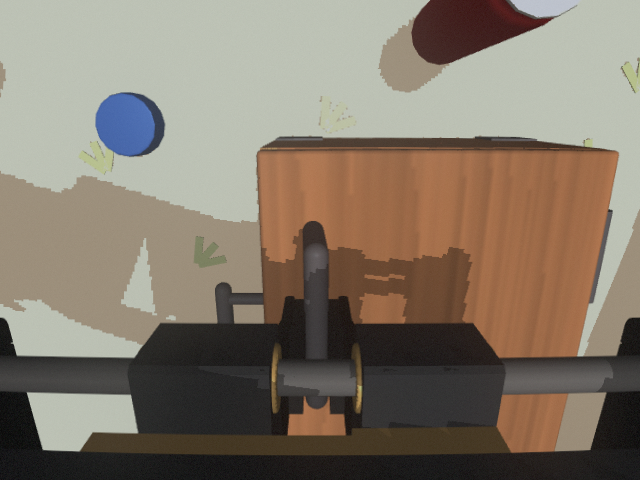

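Emit:
arm_command:
  commands:
    - {"translation": [0, 0, 0.15], "dr": [0, 0, 0], "jaw": 1}
    - {"translation": [0, 0, 0.15], "dr": [0, 0, 0], "jaw": 1}
    - {"translation": [0, 0, 0], "dr": [0, 0, 0], "jaw": 0.5}
    - {"translation": [0, 0, 0], "dr": [0, 0, 0], "jaw": 0.5}
    - {"translation": [0, 0, 0], "dr": [0, 0, 0], "jaw": 0.5}
    - {"translation": [0, 0, 0], "dr": [0, 0, 0], "jaw": 0.5}
    - {"translation": [0, 0, -1], "dr": [0, 0, 0], "jaw": 0.5}
    - {"translation": [0, 0, -1], "dr": [0, 0, 0], "jaw": 0.5}
    - {"translation": [0, 0, -1], "dr": [0, 0, 0], "jaw": 0.5}
    - {"translation": [0, 0, -1], "dr": [0, 0, 0], "jaw": 0.5}
    - {"translation": [-0.5, 0, 0], "dr": [0, 0, 0], "jaw": 0.5}
    - {"translation": [-0.9, 0, 0], "dr": [0, 0, 0], "jaw": 0.5}

```text
time_s: 11.52
position: [0.5683, -0.0993, 0.2385]
tcp_rot: [[-0.159, 0.987, 0.007], [0.987, 0.159, -0.001], [-0.002, 0.007, -1.0]]
force: [0.9, -0.7, -0.6]
opening: 0.499
```

```bash
python3 st.py
```

```text
t 11.5167 p [ 0.5683 -0.0993  0.2385] chest [-0.0556  0.0308] yaw 99.17 tilt [ 0.007 -0.001 -1.   ] F [ 0.9  -0.73 -0.63] op 0.499 q [-21.1  25.3  88.4   0.1  65.9 -30.3]
```

Emit:
arm_command:
  commands:
    - {"translation": [-1, 0, 0], "dr": [0, 0, 0], "jaw": 0.5}
    - {"translation": [-1, 0, 0], "dr": [0, 0, 0], "jaw": 0.5}
    - {"translation": [-1, 0, 0], "dr": [0, 0, 0], "jaw": 0.5}
    - {"translation": [-1, 0, 0], "dr": [0, 0, 0], "jaw": 0.5}
    - {"translation": [-1, 0, 0], "dr": [0, 0, 0], "jaw": 0.5}
    - {"translation": [-1, 0, 0], "dr": [0, 0, 0], "jaw": 0.5}
    - {"translation": [-1, 0, 0], "dr": [0, 0, 0], "jaw": 0.5}
    - {"translation": [-0.5, 0, 0], "dr": [0, 0, 0], "jaw": 0.5}
    - {"translation": [0, 0, 0], "dr": [0, 0, 0], "jaw": 0.5}

```text
time_s: 12.27
position: [0.5963, -0.289, 0.2353]
tcp_rot: [[-0.153, 0.988, 0.003], [0.988, 0.153, -0.002], [-0.002, 0.002, -1.0]]
force: [1.1, 0.6, 0.2]
opening: 0.503
```

```bash
python3 - <<'E'
from st import *
s=st(); im,d=capture('wrist');save('w6',im); cm=camera_model('wrist');T=np.eye(4);T[:3,:3]=s['tcp_rot'];T[:3,3]=s['position'];pose=T@cm['mount']
uv=[(u,v) for v in range(40,330) for u in range(220,420) if d[v,u]>0]
P=pts(d,cm,pose,uv);C=(P[:,:2]-c)@R.T
m=(P[:,2]>.136)&(P[:,2]<.148)&(C[:,1]<-.04);print(m.sum(),C[m].min(0),C[m].max(0),C[m].mean(0),np.median(P[m],0))
E
```

```text
t 12.2667 p [ 0.5963 -0.289   0.2353] chest [-0.0576 -0.161 ] yaw 98.82 tilt [ 0.003 -0.002 -1.   ] F [1.08 0.61 0.21] op 0.503 q [-35.5  32.4  75.6   0.   71.8 -44.3]
638 [-0.0559222 -0.1050448] [-0.04247736 -0.08885735] [-0.04925277 -0.0968447 ] [ 0.59448809 -0.22429047  0.1413578 ]
```

View pics/w6.png

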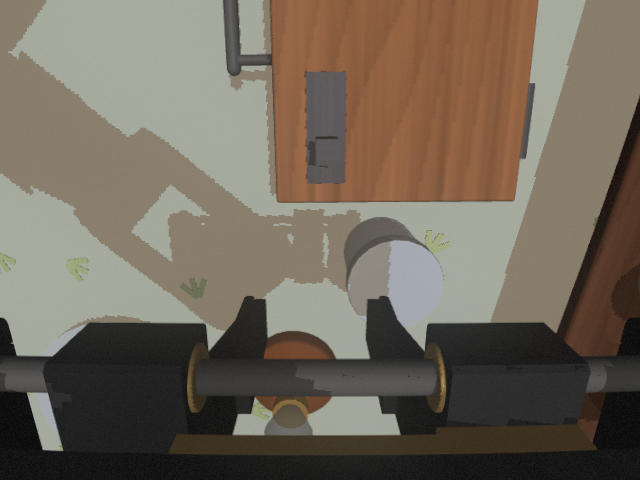

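Emit:
arm_command:
  commands:
    - {"translation": [0.85, 0.12, 0], "dr": [0, 0, 0], "jaw": 0.5}
    - {"translation": [0.85, 0.12, 0], "dr": [0, 0, 0], "jaw": 0.5}
    - {"translation": [0.86, 0.1, 0], "dr": [0, 0, 0], "jaw": 0.5}
    - {"translation": [0, 0, 0.8], "dr": [0, 0, 0], "jaw": 0.5}
    - {"translation": [0, 0, 0.8], "dr": [0, 0, 0], "jaw": 0.5}
    - {"translation": [0, 0, 0.8], "dr": [0, 0, 0], "jaw": 0.5}
    - {"translation": [0, 0, 0.4], "dr": [0, 0, 0], "jaw": 0.5}
    - {"translation": [0, 0, 0], "dr": [0, 0, 0], "jaw": 0.5}

```text
time_s: 12.98
position: [0.592, -0.2186, 0.1629]
tcp_rot: [[-0.158, 0.987, -0.005], [0.987, 0.158, 0.004], [0.004, -0.004, -1.0]]
force: [-0.1, -0.3, 0.3]
opening: 0.498
```

```bash
python3 st.py
```

```text
t 12.9833 p [ 0.592  -0.2186  0.1629] chest [-0.0508 -0.0908] yaw 99.07 tilt [-0.005  0.004 -1.   ] F [-0.08 -0.26  0.3 ] op 0.498 q [-30.4  34.7  84.1   0.   61.5 -39.5]
```

Emit:
arm_command:
  commands:
    - {"translation": [-0.24, 0.06, 0], "dr": [0, 0, 0], "jaw": 0.5}
    - {"translation": [0, 0, 0.6], "dr": [0, 0, 0], "jaw": 0.5}
    - {"translation": [0, 0, 0.6], "dr": [0, 0, 0], "jaw": 0.5}
    - {"translation": [0, 0, 0.52], "dr": [0, 0, 0], "jaw": 0.5}
    - {"translation": [0, 0, 0], "dr": [0, 0, 0], "jaw": 0.5}
    - {"translation": [0, 0, 0], "dr": [0, 0, 0], "jaw": 1}
    - {"translation": [0, 0, 0], "dr": [0, 0, 0], "jaw": 1}
    - {"translation": [0, 0, 0], "dr": [0, 0, 0], "jaw": 1}
    - {"translation": [0, 0, 0], "dr": [0, 0, 0], "jaw": 1}
    - {"translation": [0, 0, 0], "dr": [0, 0, 0], "jaw": 1}

```text
time_s: 13.82
position: [0.5958, -0.2274, 0.1233]
tcp_rot: [[-0.157, 0.988, -0.001], [0.988, 0.157, -0.001], [-0.001, -0.001, -1.0]]
force: [-7.4, -3.5, 6.1]
opening: 0.203
```

```bash
python3 - <<'E'
from st import *
s=st()
im,d=capture('side');save('s5',im[180:360,250:490].repeat(3,0).repeat(3,1))
E
```

```text
t 13.8167 p [ 0.5958 -0.2274  0.1233] chest [-0.0485 -0.1   ] yaw 99.03 tilt [-0.001 -0.001 -1.   ] F [-7.41 -3.52  6.14] op 0.203 q [-30.9  38.   85.   -0.1  57.  -39.9]
```

View pics/s5.png

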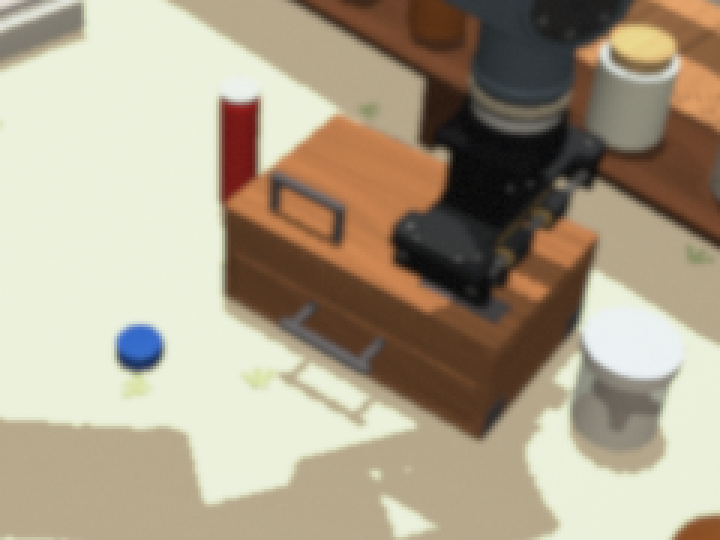

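Emit:
arm_command:
  commands:
    - {"translation": [0, 0, 0], "dr": [0, 0, 0], "jaw": 1}
    - {"translation": [0, 0, 0], "dr": [0, 0, 0], "jaw": 1}
    - {"translation": [0.2, 0, 0], "dr": [0, 0, 0], "jaw": 1}
    - {"translation": [0.2, 0, 0], "dr": [0, 0, 0], "jaw": 1}
    - {"translation": [0.2, 0, 0], "dr": [0, 0, 0], "jaw": 1}
    - {"translation": [0.2, 0, 0], "dr": [0, 0, 0], "jaw": 1}
    - {"translation": [0.2, 0, 0], "dr": [0, 0, 0], "jaw": 1}
    - {"translation": [0.1, 0, 0], "dr": [0, 0, 0], "jaw": 1}
    - {"translation": [0, 0, 0], "dr": [0, 0, 0], "jaw": 1}

```text
time_s: 14.62
position: [0.5893, -0.2004, 0.1232]
tcp_rot: [[-0.158, 0.987, -0.005], [0.987, 0.158, -0.002], [-0.001, -0.005, -1.0]]
force: [-7.1, -2.6, 5.1]
opening: 0.154
```

```bash
python3 st.py
```

```text
t 14.6167 p [ 0.5893 -0.2004  0.1232] chest [-0.0506 -0.0724] yaw 99.09 tilt [-0.005 -0.002 -1.   ] F [-7.05 -2.58  5.13] op 0.154 q [-28.9  37.1  87.2  -0.3  56.  -37.9]
```

Moved 27.5 mm with little sideways force. I'll push on a little to reach the stop.

Emit:
arm_command:
  commands:
    - {"translation": [0.1, 0, 0], "dr": [0, 0, 0], "jaw": 1}
    - {"translation": [0.1, 0, 0], "dr": [0, 0, 0], "jaw": 1}
    - {"translation": [0.05, 0, 0], "dr": [0, 0, 0], "jaw": 1}
    - {"translation": [0, 0, 0], "dr": [0, 0, 0], "jaw": 1}

```text
time_s: 14.95
position: [0.5893, -0.2001, 0.1232]
tcp_rot: [[-0.159, 0.987, -0.003], [0.987, 0.159, -0.011], [-0.011, -0.004, -1.0]]
force: [-7.0, -14.9, 1.7]
opening: 0.158
```

```bash
python3 st.py
```

```text
t 14.95 p [ 0.5893 -0.2001  0.1232] chest [-0.0506 -0.0721] yaw 99.16 tilt [-0.003 -0.011 -1.   ] F [ -7.01 -14.95   1.66] op 0.158 q [-28.7  36.9  87.5  -0.8  55.4 -37.4]
```

Emit:
arm_command:
  commands:
    - {"translation": [-0.2, 0, 0], "dr": [0, 0, 0], "jaw": 0.5}
    - {"translation": [0, 0, 0], "dr": [0, 0, 0], "jaw": 0.5}
    - {"translation": [0, 0, 0], "dr": [0, 0, 0], "jaw": 0.5}
    - {"translation": [0, 0, 0], "dr": [0, 0, 0], "jaw": 0.5}
    - {"translation": [0, 0, -1], "dr": [0, 0, 0], "jaw": 0.5}
    - {"translation": [0, 0, -1], "dr": [0, 0, 0], "jaw": 0.5}
    - {"translation": [0, 0, -0.8], "dr": [0, 0, 0], "jaw": 0.5}
    - {"translation": [1, -0.1, 0], "dr": [0, 0, 0], "jaw": 0.5}
    - {"translation": [1, -0.1, 0], "dr": [0, 0, 0], "jaw": 0.5}
    - {"translation": [1, -0.1, 0], "dr": [0, 0, 0], "jaw": 0.5}
    - {"translation": [1, -0.1, 0], "dr": [0, 0, 0], "jaw": 0.5}
    - {"translation": [1, 0, 0], "dr": [0, 0, 0], "jaw": 0.5}

```text
time_s: 15.95
position: [0.5615, -0.0748, 0.1924]
tcp_rot: [[-0.157, 0.988, -0.0], [0.988, 0.157, 0.001], [0.001, -0.0, -1.0]]
force: [-0.1, 0.8, -0.8]
opening: 0.498
```

Emit:
arm_command:
  commands:
    - {"translation": [0.4, 0, 0], "dr": [0, 0, 0], "jaw": 0.5}
    - {"translation": [0, 0, 0], "dr": [0, 0, 0], "jaw": 0.5}

```text
time_s: 16.12
position: [0.5601, -0.0641, 0.1924]
tcp_rot: [[-0.16, 0.987, -0.001], [0.987, 0.16, 0.001], [0.001, -0.001, -1.0]]
force: [0.2, -0.3, -0.1]
opening: 0.501
```

```bash
python3 - <<'E'
from st import *
s=st()
im,d=capture('side');save('s6',im[180:360,250:490].repeat(3,0).repeat(3,1))
E
```

```text
t 16.1167 p [ 0.5601 -0.0641  0.1924] chest [-0.0582  0.0668] yaw 99.2 tilt [-0.001  0.001 -1.   ] F [ 0.22 -0.34 -0.11] op 0.501 q [-17.9  27.7  92.8   0.   59.6 -27.1]
```

View pics/s6.png

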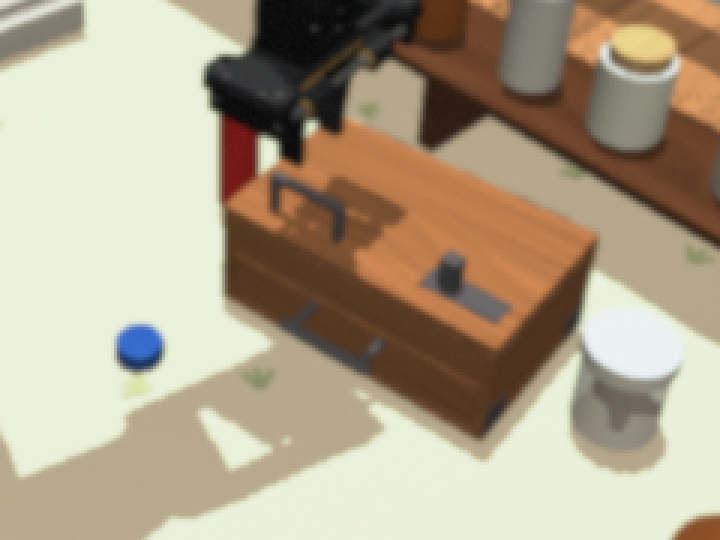

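Emit:
arm_command:
  commands:
    - {"translation": [-0.06, -0.09, 0.8], "dr": [0, 0, 0], "jaw": 0.5}
    - {"translation": [0, 0, 0.8], "dr": [0, 0, 0], "jaw": 0.5}
    - {"translation": [0, 0, 0.85], "dr": [0, 0, 0], "jaw": 0.5}
    - {"translation": [0, 0, 0], "dr": [0, 0, 0], "jaw": 0.5}
    - {"translation": [0, 0, 0], "dr": [0, 0, 0], "jaw": 1}
    - {"translation": [0, 0, 0], "dr": [0, 0, 0], "jaw": 1}
    - {"translation": [0, 0, 0], "dr": [0, 0, 0], "jaw": 1}
    - {"translation": [0, 0, 0], "dr": [0, 0, 0], "jaw": 1}
    - {"translation": [0, 0, 0], "dr": [0, 0, 0], "jaw": 1}
    - {"translation": [0, 0, 0], "dr": [0, 0, 0], "jaw": 1}
    - {"translation": [0, 0, 0], "dr": [0, 0, 0], "jaw": 1}

```text
time_s: 17.08
position: [0.5577, -0.0689, 0.1317]
tcp_rot: [[-0.157, 0.988, -0.002], [0.988, 0.157, -0.001], [-0.001, -0.002, -1.0]]
force: [-3.4, -1.5, 4.9]
opening: 0.102
```

```bash
python3 - <<'E'
from st import *
st()
r=np.hypot(145,45);p=np.arctan2(45,145);th=np.arange(0,.66,.05)
x=-r*np.cos(p+th);z=r*np.sin(p+th)
for a,b,t in zip(np.diff(x)/25,np.diff(z)/25,th[1:]): print(round(t,2),a.round(2),b.round(2))
E
```

```text
t 17.0833 p [ 0.5577 -0.0689  0.1317] chest [-0.0613  0.0624] yaw 99.05 tilt [-0.002 -0.001 -1.   ] F [-3.36 -1.48  4.88] op 0.102 q [-18.4  32.5  96.   -0.1  51.6 -27.4]
0.05 0.1 0.29
0.1 0.11 0.28
0.15 0.13 0.28
0.2 0.14 0.27
0.25 0.15 0.26
0.3 0.17 0.25
0.35 0.18 0.25
0.4 0.19 0.24
0.45 0.2 0.23
0.5 0.21 0.22
0.55 0.22 0.21
0.6 0.23 0.19
0.65 0.24 0.18
```

First I'll lift slightly to check that the lid is free.

Emit:
arm_command:
  commands:
    - {"translation": [0, 0.1, -0.29], "dr": [0, 0, 0], "jaw": 1}
    - {"translation": [0, 0.11, -0.28], "dr": [0, 0, 0], "jaw": 1}
    - {"translation": [0, 0.0, 0], "dr": [0, 0, 0], "jaw": 1}

```text
time_s: 17.33
position: [0.5628, -0.0681, 0.1462]
tcp_rot: [[-0.157, 0.988, -0.003], [0.988, 0.157, -0.001], [-0.0, -0.004, -1.0]]
force: [-4.7, -3.7, -0.7]
opening: 0.104
```

```bash
python3 lid.py w7
```

```text
t 17.3333 p [ 0.5628 -0.0681  0.1462] chest [-0.0562  0.0624] yaw 99.03 tilt [-0.003 -0.001 -1.   ] F [-4.66 -3.73 -0.66] op 0.104 q [-18.1  31.6  94.6  -0.1  54.  -27.1]
lid angle 0.0986493792521813 z at front 0.12678371402060135 n 1774
```

The lid is at 0.099 rad with little force, so it's free. Continuing the arc.

Emit:
arm_command:
  commands:
    - {"translation": [0, 0.13, -0.28], "dr": [0, 0, 0], "jaw": 1}
    - {"translation": [0, 0.14, -0.27], "dr": [0, 0, 0], "jaw": 1}
    - {"translation": [0, 0.15, -0.26], "dr": [0, 0, 0], "jaw": 1}
    - {"translation": [0, 0.17, -0.25], "dr": [0, 0, 0], "jaw": 1}
    - {"translation": [0, 0.18, -0.25], "dr": [0, 0, 0], "jaw": 1}
    - {"translation": [0, 0.19, -0.24], "dr": [0, 0, 0], "jaw": 1}
    - {"translation": [0, 0, 0], "dr": [0, 0, 0], "jaw": 1}

```text
time_s: 17.97
position: [0.5855, -0.0644, 0.1854]
tcp_rot: [[-0.157, 0.988, -0.006], [0.988, 0.157, -0.001], [-0.0, -0.006, -1.0]]
force: [-7.8, -4.0, 2.5]
opening: 0.102
```

```bash
python3 lid.py w8
```

```text
t 17.9667 p [ 0.5855 -0.0644  0.1854] chest [-0.0331  0.0626] yaw 99.05 tilt [-0.006 -0.001 -1.   ] F [-7.83 -4.05  2.49] op 0.102 q [-17.1  30.1  89.3  -0.2  60.9 -26. ]
lid angle 0.39175860980273947 z at front 0.1810165528525159 n 1623
```

View pics/w8.png

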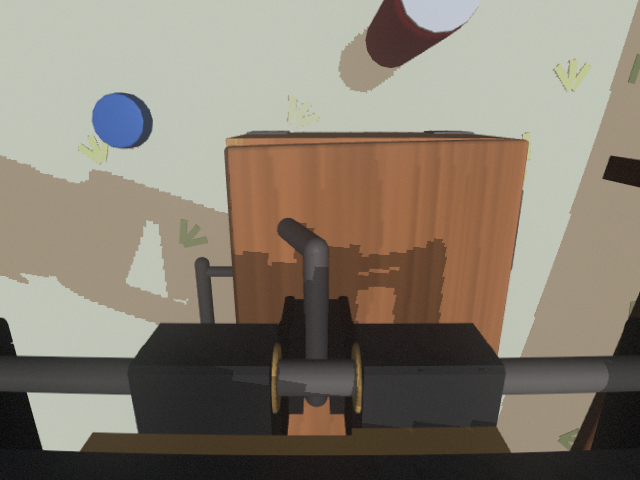

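Emit:
arm_command:
  commands:
    - {"translation": [0, 0.15, -0.23], "dr": [0, 0, 0], "jaw": 1}
    - {"translation": [0, 0.18, -0.22], "dr": [0, 0, 0], "jaw": 1}
    - {"translation": [0, 0.2, -0.21], "dr": [0, 0, 0], "jaw": 1}
    - {"translation": [0, 0.21, -0.2], "dr": [0, 0, 0], "jaw": 1}
    - {"translation": [0, 0.22, -0.19], "dr": [0, 0, 0], "jaw": 1}
    - {"translation": [0, 0, 0], "dr": [0, 0, 0], "jaw": 1}
    - {"translation": [0, 0, 0], "dr": [0, 0, 0], "jaw": 1}
    - {"translation": [0, 0, 0], "dr": [0, 0, 0], "jaw": 1}

```text
time_s: 18.68
position: [0.6108, -0.0603, 0.2109]
tcp_rot: [[-0.157, 0.988, -0.001], [0.988, 0.157, -0.0], [-0.0, -0.001, -1.0]]
force: [-5.1, -2.7, 2.6]
opening: 0.102
```

```bash
python3 lid.py w9; python3 - <<'E'
from st import *
im,d=capture('side');save('s7',im)
E
```

```text
t 18.6833 p [ 0.6108 -0.0603  0.2109] chest [-0.0075  0.0626] yaw 99.01 tilt [-0.001 -0.    -1.   ] F [-5.06 -2.73  2.58] op 0.102 q [-16.   30.1  84.4  -0.   65.5 -25. ]
lid angle 0.6237764707721798 z at front 0.23470235275711737 n 1262
```

View pics/s7.png

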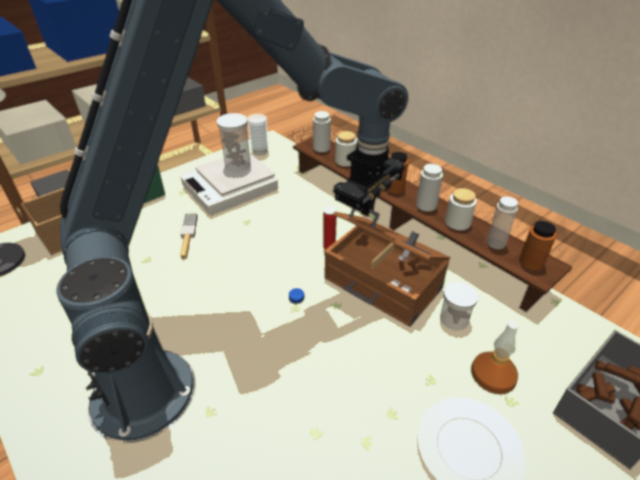

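Emit:
arm_command:
  commands:
    - {"translation": [0, 0, 0], "dr": [0, 0, 0], "jaw": 1}
    - {"translation": [0, 0, 0], "dr": [0, 0, 0], "jaw": 1}
    - {"translation": [0, 0, 0], "dr": [0, 0, 0], "jaw": 1}
    - {"translation": [0, 0, 0], "dr": [0, 0, 0], "jaw": 1}
    - {"translation": [0, 0, 0], "dr": [0, 0, 0], "jaw": 1}
    - {"translation": [0, 0, 0], "dr": [0, 0, 0], "jaw": 1}
    - {"translation": [0, 0, 0], "dr": [0, 0, 0], "jaw": 1}
    - {"translation": [0, 0, 0], "dr": [0, 0, 0], "jaw": 1}

```text
time_s: 19.45
position: [0.6107, -0.0603, 0.2108]
tcp_rot: [[-0.157, 0.988, -0.001], [0.988, 0.157, -0.0], [-0.0, -0.001, -1.0]]
force: [-6.2, -3.2, 1.8]
opening: 0.102
```

```bash
python3 lid.py w10 && python3 -c "
from rig import *
print(hand_in())"
```

```text
t 19.45 p [ 0.6107 -0.0603  0.2108] chest [-0.0076  0.0627] yaw 99.0 tilt [-0.001 -0.    -1.   ] F [-6.18 -3.15  1.82] op 0.102 q [-16.   30.1  84.4  -0.   65.5 -25. ]
lid angle 0.6222402377362561 z at front 0.23434184108427708 n 1250
the job is handed in; nothing more can be done
None
```

The job is handed in at about 19.5 s, with the lid held open in the gripper.

- **Drawer:** I pushed it home until it stopped, at roughly 15 N. The side view afterwards showed it flush.
- **Lid test:** I tugged the lid with the knob still at its right end. It rose to 0.043 rad and stopped dead, so it was caught. The pull peaked at about 21 N, over the 10 N the task calls plenty.
- **Catch:** I slid the knob about 28 mm, until it stopped at its left end. The lid then came up freely.
- **Last checks:** The lid was at 0.62 rad, and two readings about 0.8 s apart agreed within 0.002 rad. The handle was still in the grip. In the last side view the drawer was home and the cap, jars, lamp and other things looked unmoved. I judged the drawer and those things by eye from the picture, without measuring them.

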